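# Lock a mantel clock for carrying with its blind lock pin

### The job

The mantel clock is about to be carried away, so lock its works: take the steel lock pin out of its wooden block, put it down through the brass sliding guide on top of the clock until it just rests on the sprung bar hidden inside, and, pressing lightly, slide pin and guide along until you feel the pin find the locking hole in the bar. Push the pin gently fully home, collar down on the guide, and let go of it standing there. Never force the pin against the clock, and leave the jar, the tin and the tray where they stand.

Things in the scene. Friction and masses are not known exactly. Their poses are not given: they have to be found in the camera images.
- clock: Mantel clock, fixed to the bench: hollow wooden case 100 (x) x 240 (y) x 100 mm tall, round dial on its +x face. Origin at the centre of its underside; y runs along the long side, z up. The slot in its top is covered by the brass guide. Its works are damaged if the pin presses on any part of the clock, guide or bar with more than 20 N.
- bar_level (a point): Point inside the clock, in its middle (not the hole), level with the upper face of the hidden steel bar, 58 mm above the clock's underside. The bar is sprung: it yields from about 3 N, then 0.6 N per mm, for 8 mm to a hard stop. It is 8 mm thick with free space below.
- slot_mid (a point): Middle of the clock's top. The bar below has one through hole, 16 mm (clock's x) by 12 mm (y), at clock x = 0 and anywhere from y = -16 to +24 mm. With the pin over it the bar springs up around the tip: the upward push vanishes and pin and guide can no longer slide.
- guide_mouth (a point): Centre of the upper rim of the guide's bush, 114 mm above the bench: a steel block 28 x 28 x 10 mm on the flat brass plate, with an upright square hole 10 mm wide, rim bevelled 2 mm. The bush is sprung (yields from 2.6 N, 1.5 N per mm, 4 mm). Guide slides along clock's y (0.5 N drag) from y = -30 to +30 mm; it starts near -y end (-30 to -26), short of the locking hole.
- pin: Steel lock pin, 120 g, upright in the block. Origin at its tip, z up along it. Shank 8 mm diameter, z = 0 to 89 mm, tip bevelled; round collar 18 mm diameter, z = 89 to 94; square grip 16 x 16 mm, sides along the pin's x and y, z = 94 to 144. Home in the clock, the collar rests on the guide's rim and the tip is 25 mm above the clock's underside.
- pin_tip (a point): Centre of the pin's lower end (the pin's origin).
- pin_grip (a point): Centre of the pin's square grip, 119 mm above the tip.
- block: Wooden block fixed to the bench, 70 x 70 x 60 mm tall, origin at the centre of its underside. The pin stands in a central hole 9.5 mm wide and 50 mm deep, so its tip starts 10 mm above the bench.
- jar: Bystander: small glass jar with metal lid, 52 mm diameter, 60 mm tall, origin under its centre.
- tin: Bystander: round aluminium tin, 68 mm diameter, 34 mm tall, origin under its centre.
- tray: Bystander: divided cardboard tray 80 x 110 x 35 mm, origin under its centre.
Not all that is in view belongs to the job. Of the things like the pin, leave any that is blue; of the rest the larger one is meant.

How it is judged (in metres and radians):
On the way, in this order (a step that is already met when the one before it is completed fails the run):
1. the pin is lifted clear of its block (height (world z) of pin_tip above 0.07 m), for 0.1 s.
2. the pin is in the guide with its tip on the sprung bar (bar at most 8 mm down) (z of pin_tip in the frame of clock between 0.045 and 0.0585 m and horizontal distance between pin_tip and guide_mouth below 0.005 m), for 0.1 s.
3. the pin is fully home, its collar on the guide (z of pin_tip in the frame of clock below 0.029 m and horizontal distance between pin_tip and guide_mouth below 0.005 m), for 0.2 s.
At the end, for the whole second after the job is handed in: The pin stands upright (within 0.08 rad) and at rest in the guide and the locking hole, its tip under 29 mm above the clock's underside (collar within 4 mm of the guide) and within 5 mm of the guide's axis, and is let go (all of step 3 and z of pin_tip in the frame of clock above 0.018 m and angle between pin's own z axis and vertical below 0.08 rad and linear speed of pin below 0.02 m/s and contact force between pin and the fingers below 0.1 N); the robot touches nothing.
It fails at once if the pin presses on the clock or anything in it with more than 20 N (contact force between pin and clock above 20 N).
It fails at once if the jar, the tin or the tray is moved more than 20 mm (distance of any of jar, tin, tray from where it was at the start of the episode above 0.02 m).
It also fails if it takes over 67 s, if anything falls off the work surface, if the arm or the gripper's body presses on something with over 40 N, if the wrist force passes 120 N, or if a joint passes its speed limit or range.

### The arm

A 6-joint arm with a two-finger parallel gripper is mounted at the origin on the work surface. World frame = base frame: x ahead of the robot, y to its left, z up, the work surface at z = 0. Lengths are in mm, angles in rad, forces in N, time in s.
With the tool pointing down it reaches from about 325 to 775 mm from the base axis. Payload 5.5 kg.
Tool frame: the origin (TCP) lies at the very end of the fingers, on their centre line; the grasp point (between the pads) lies behind it (grip_depth is the z of the grasp point in the tool frame, in mm); z points along the fingers, y is the line along which they close (so a half turn about z gives the same grasp; the last joint's range is limited). The gripper opens to 85 mm and grips with 20 to 120 N. Pads are 22 mm wide; open, the fingers measure 114 mm over their backs; the gripper's body (76 mm by 85 mm) begins 54 mm behind the grasp point. The pads swing forward as they close: fully open they stand 13 mm farther back than shut.
Start: joints at [1.11, 0.091, 1.231, -0, 1.82, -0.057], TCP at [235.755, 551.757, 231.275] pointing down, gripper open.
Joint ranges: [-2.87, 2.87], [-0.86, 2.18], [0.17, 2.46], [-1.51, 4.65], [0.06, 2.69], [-2.65, 2.65]. Speed limits (rad/s): [2.57, 2.57, 3.01, 3.14, 3.14, 3.14].

### API

Orientations are given as a 3x3 rotation matrix whose columns are the frame's x, y, z axes.
In Python, from bench import get_obs, snapshot, sign_off, grip_depth gives the robot as it stands. The module is installed in compiled form; this text tells all that it offers.
- The arm moves only by the tool servo_tool, never from a script. Its argument "moves" is a list that holds one entry, the list of rows, each a list of 7 numbers: the turn, a rotation vector about the world's x, y, z in rad, then the shift along the world's x, y, z in mm, then the finger opening in mm, from 0 to 85.4. In form: [[[rx, ry, rz, dx, dy, dz, fingers], ...]]. A call has exactly 5 rows; each row shifts and turns the commanded pose from where the row before left it; what a row does not reach is not made up. A row lasts 1/8 s, in which the tool goes at most 62.5 mm and 10.7 degrees, less where a joint would pass 70% of its speed; a pose out of reach is approached as far as the arm can. A call with a gripper value outside its range is refused whole. The fingers move at their own pace and stop on an object; "squeeze" is the grip in N (left out, the last holds). Time passes only in rows, so rows that do not move let the fingers close, or fill a call up. It gives the time, the measured TCP pose, the force, the opening and the grip force at its end, in the units of the state.
- get_obs(): the state, without advancing time (a new reading comes with each control period).
- snapshot(name): name is "side" or "top" or "wrist"; returns a dict with "image" (400x640x3 uint8, red, green, blue), "mtx" (3x3 intrinsics, pixels), "R" (3x3) and "t" (3): a world point X has camera coordinates R X + t. Camera axes: x right, y down, z forward; pixel columns grow to the right and rows downward; lengths in mm; the calibration is good to about 2 mm. A picture is of the moment at which its call begins. There is no depth.
- sign_off(): hands the job in; it is judged then, once.
The state is a dict: "clock": time; "joint_pos": joint angles; "joint_vel": joint speeds; "joint_torque": joint torques, N m; "position": TCP position; "ee_rot": TCP orientation; "ft_force": force on the tool from outside, world axes, zero at the start; "moment": the same for the moment, N m; "grip_width": opening from 0.0 (shut) to 1.0 (fully open); "finger_force": force on a finger pad.
Only numpy, scipy, OpenCV 4.12 (cv2) and the standard library are available. Lean on these libraries where they do the work, as an engineer would, in place of code of your own. Each camera call takes 0.05 s, during which the arm holds its last target. There are 200 camera calls.

## Working session

There is one attempt and no reset: what is moved stays moved. The work goes in short steps, Python scripts to look and compute and a tool call to move; the robot and the scene stay as the last step left them, time stands still between calls to the robot, and variables do not carry over. Pictures are saved under pics/ and viewed, at most 10 in all, crops included, and the job is handed in when it is done.

Besides the shell and the picture viewer there is one more tool, called after "Emit:" as a command line: name --argument value ..., lists and objects as JSON in quotes. servo_tool: Moves the arm, as the interface text tells. Its arguments: {"type":"object","properties":{"moves":{"type":"array","items":{"type":"array","items":{"type":"array","items":{"type":"number"}}}},"squeeze":{"type":"number"}},"required":["moves"]}

```bash
mkdir -p pics; cat > h.py <<'E'
import numpy as np, cv2
from bench import get_obs, snapshot, sign_off, grip_depth
def ray(s,u,v):
    R=np.array(s["R"]);t=np.array(s["t"]);c=-R.T@t
    d=R.T@np.linalg.solve(np.array(s["mtx"]),[u,v,1.0]);return c,d/np.linalg.norm(d)
def onz(s,u,v,z):
    c,d=ray(s,u,v);return c+d*(z-c[2])/d[2]
def proj(s,X):
    p=np.array(s["mtx"])@(np.array(s["R"])@np.array(X,float)+np.array(s["t"]));return p[:2]/p[2]
def save(s,n):cv2.imwrite("pics/"+n,s["image"][:,:,::-1])
E
python3 - <<'E'
from h import *
import pickle
S={n:snapshot(n) for n in("side","top")}
pickle.dump(S,open("s0.pkl","wb"))
for n in S: save(S[n],n+"0.png"); s=S[n]; print(n,(-np.array(s["R"]).T@np.array(s["t"])).round())
o=get_obs();print(o,grip_depth)
E
```

```text
side [ 359. -707.  516.]
top [540. -41. 859.]
{'clock': 0.1, 'joint_pos': array([ 1.11027720e+00,  9.18134442e-02,  1.23179023e+00, -6.73456335e-06,
        1.81979498e+00, -5.67581524e-02]), 'joint_vel': array([ 0.00065195, -0.0022669 , -0.0024573 , -0.00072712, -0.00016622,
       -0.00088704]), 'joint_torque': array([ 2.78112595e-03, -4.60213494e+01, -4.19221151e+01, -6.64665140e-05,
        1.05218808e-02, -2.33182391e-06]), 'position': array([235.64956029, 551.50883578, 230.23206833]), 'ee_rot': array([[-9.19589201e-01,  3.92880473e-01, -7.96762676e-04],
       [ 3.92881269e-01,  9.19587778e-01, -1.62075362e-03],
       [ 9.59307693e-05, -1.80346066e-03, -9.99998369e-01]]), 'ft_force': array([0.33383935, 0.10346781, 0.65971568]), 'moment': array([-0.01375147, -0.06591804,  0.00187408]), 'finger_force': 0.0, 'grip_width': 1.0016677768248015} -18.700000000000003
```

View pics/top0.png

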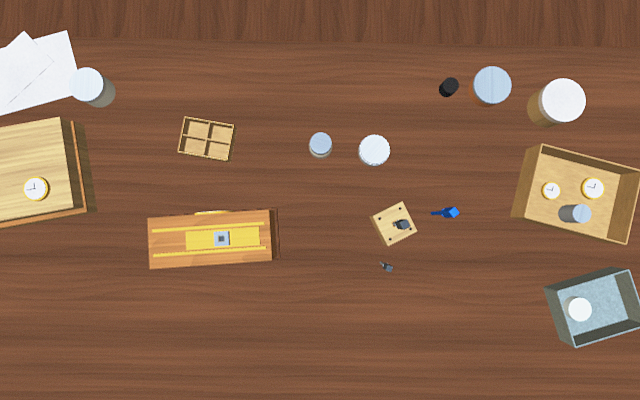

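View pics/side0.png

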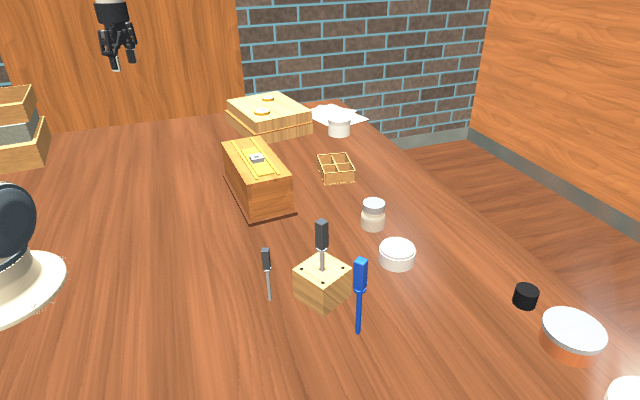

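Top view: pin candidates are the dark pin in the block at (401,225), a small dark pin at (386,266) and a blue pin at (450,212). In the side view they are at (322,235), (266,260) and (360,275). I choose the large dark pin in the block. The clock's bush is at (221,238), and the dial side faces up in the image, which is +x.

```bash
python3 - <<'E'
from h import *
import pickle
S=pickle.load(open("s0.pkl","rb"))
T,D=S["top"],S["side"]
for u,v in((0,0),(639,0),(320,200)): print(u,v,onz(T,u,v,0).round())
def comps(s,m,x0,x1,y0,y1,mn):
    k=np.zeros(m.shape,np.uint8);k[y0:y1,x0:x1]=m[y0:y1,x0:x1]
    n,l,st,c=cv2.connectedComponentsWithStats(k)
    return [(st[i].tolist(),c[i].round(1).tolist(),cv2.minAreaRect(np.argwhere(l==i)[:,::-1].astype(np.float32))) for i in range(1,n) if st[i][4]>=mn]
for n,s,b in(("top",T,(360,425,190,280)),("side",D,(250,340,210,310))):
    m=(s["image"].max(2)<95)
    for c in comps(s,m,*b,15): print(n,c)
# bush
hsv=cv2.cvtColor(T["image"],cv2.COLOR_RGB2HSV)
m=(hsv[...,1]<70)&(hsv[...,2]>60)
for c in comps(T,m,200,245,225,252,20): print("bush",c, onz(T,*c[1],114).round(1))
# guide brass plate / yellow
m=(hsv[...,0]>22)&(hsv[...,0]<34)&(hsv[...,1]>150)
for c in comps(T,m,140,285,200,280,20): print("yel",c[0],c[2], onz(T,*c[2][0],104).round(1))
# block top
m=(hsv[...,0]>14)&(hsv[...,1]<150)&(hsv[...,2]>150)
for c in comps(T,m,360,425,190,255,50):
    print("block",c[0],c[2]); b=cv2.boxPoints(c[2]); print([onz(T,*p,60)[:2].round(1).tolist() for p in b],onz(T,*c[2][0],60).round(1))
a=cv2.resize(T["image"][185:285,355:475],None,fx=4,fy=4,interpolation=cv2.INTER_CUBIC)
b=cv2.resize(D["image"][205:345,245:385],(400,400),interpolation=cv2.INTER_CUBIC)
save({"image":np.hstack([a,b])[:, :800] if a.shape[1]+400<=800 else np.hstack([cv2.resize(a,(400,400)),b])},"crop.png")
E
```

```text
0 0 [1032.  699.   -0.]
639 0 [1063. -785.    0.]
320 200 [583. -44.   0.]
top ([395, 220, 9, 9, 44], [398.7, 224.0], ((399.0, 224.0), (8.0, 8.0), 90.0))
top ([382, 262, 9, 8, 28], [385.4, 265.2], ((385.20001220703125, 265.9000244140625), (8.538147926330566, 6.008327484130859), 18.43494987487793))
side ([316, 223, 12, 27, 282], [321.5, 236.0], ((321.5, 236.0), (26.0, 11.0), 90.0))
side ([263, 252, 8, 18, 79], [266.8, 261.1], ((266.5, 260.5), (17.0, 7.0), 90.0))
bush ([214, 231, 15, 16, 211], [220.8, 238.0], ((221.0, 238.5), (15.0, 14.0), 90.0)) [500.4 147.4 114. ]
yel [189, 226, 14, 3, 23] ((195.5, 227.0), (2.0, 13.0), 90.0) [520.7 200.1 104. ]
yel [208, 227, 52, 21, 325] ((233.4381103515625, 236.78799438476562), (18.192218780517578, 50.54838180541992), 85.03025817871094) [502.6 125.2 104. ]
yel [186, 231, 20, 15, 71] ((192.81802368164062, 234.12600708007812), (11.257706642150879, 22.452167510986328), 55.304847717285156) [506.7 204.9 104. ]
yel [187, 238, 19, 12, 62] ((195.9823455810547, 246.82943725585938), (10.58411693572998, 17.486801147460938), 57.528804779052734) [482.1 197.9 104. ]
yel [241, 247, 21, 3, 31] ((251.0, 248.0), (2.0, 20.0), 90.0) [481.2  90.3 104. ]
yel [224, 248, 18, 4, 27] ((232.40574645996094, 249.46311950683594), (2.6255362033843994, 17.020719528198242), 84.80557250976562) [477.9 126.6 104. ]
yel [167, 252, 17, 4, 24] ((174.90985107421875, 253.50820922851562), (2.444464921951294, 16.024826049804688), 84.80557250976562) [468.5 238.5 104. ]
block [370, 201, 47, 45, 1034] ((393.4000549316406, 223.80003356933594), (33.98823165893555, 35.7770881652832), 63.43495178222656)
[[546.4, -148.6], [580.9, -215.6], [517.7, -247.6], [483.5, -180.7]] [ 532.  -198.1   60. ]
```

View pics/crop.png

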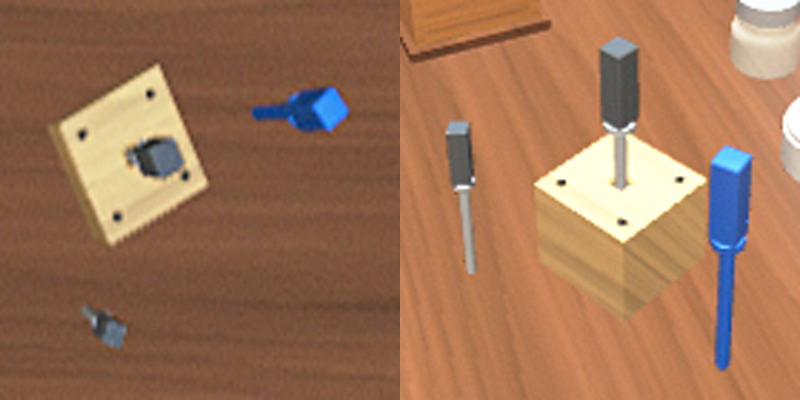

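The crop confirms it: the dark pin in the block at side (322,235) is larger than the loose one at (266,260), and the other is blue. The block centre is about (532,-198) with edges at about 27°. I'm moving above it now.

Emit:
servo_tool --moves '[[[0,0,-0.046,20,-50,4,85],[0,0,-0.046,20,-50,4,85],[0,0,-0.046,20,-50,4,85],[0,0,-0.046,20,-50,4,85],[0,0,-0.046,20,-50,4,85]]]'

```text
clock: 0.72
position: [336.0, 300.1, 251.0]
ee_rot: [[-0.805, 0.593, -0.0], [0.593, 0.805, -0.0], [-0.0, -0.0, -1.0]]
ft_force: [1.0, -0.4, 0.1]
grip_width: 0.995
finger_force: 0.0
```

Emit:
servo_tool --moves '[[[0,0,-0.046,20,-50,4,85],[0,0,-0.046,20,-50,4,85],[0,0,-0.046,20,-50,4,85],[0,0,-0.046,20,-50,4,85],[0,0,-0.046,20,-50,4,85]]]'

```text
clock: 1.35
position: [436.0, 50.0, 271.1]
ee_rot: [[-0.648, 0.761, -0.0], [0.761, 0.648, 0.0], [0.0, -0.0, -1.0]]
ft_force: [0.5, 1.1, 0.5]
grip_width: 0.992
finger_force: 0.0
```

Emit:
servo_tool --moves '[[[0,0,-0.046,20,-50,4,85],[0,0,-0.046,20,-50,4,85],[0,0,-0.046,20,-50,4,85],[0,0,-0.046,20,-50,4,85],[0,0,-0.046,20,-50,4,85]]]'

```text
clock: 1.98
position: [536.1, -200.0, 290.9]
ee_rot: [[-0.458, 0.889, -0.001], [0.889, 0.458, 0.0], [0.001, -0.0, -1.0]]
ft_force: [-0.2, 0.4, -1.0]
grip_width: 0.995
finger_force: 0.0
```

```bash
python3 - <<'E'
from h import *
import pickle
s=snapshot("wrist");pickle.dump(s,open("w1.pkl","wb"));save(s,"w1.png")
o=get_obs();print(o["clock"],o["position"].round(1),o["ee_rot"].round(3),o["joint_pos"].round(2),o["joint_vel"].round(3))
print((-np.array(s["R"]).T@np.array(s["t"])).round(), proj(s,(532,-198,154)).round())
S=pickle.load(open("s0.pkl","rb"))
print(onz(S["top"],404,224.3,154).round(1))
# two-view grip centre (dark)
A=[];
for n,u,v in(("side",321.5,236.0),("top",400.5,224.3)): A.append(ray(S[n],u,v))
M=sum(np.eye(3)-np.outer(d,d) for c,d in A);b=sum((np.eye(3)-np.outer(d,d))@c for c,d in A);print(np.linalg.solve(M,b).round(1))
E
```

```text
2.025 [ 537.1 -205.6  288.7] [[-0.452  0.892 -0.003]
 [ 0.892  0.452 -0.002]
 [-0.001 -0.003 -1.   ]] [-0.42  0.04  1.18 -0.    1.92 -0.89] [ 0.052 -0.045  0.092  0.015 -0.002  0.037]
[ 505. -140.  432.] [320. 186.]
[ 532.3 -199.1  154. ]
[ 532.  -199.4  123.1]
```

View pics/w1.png

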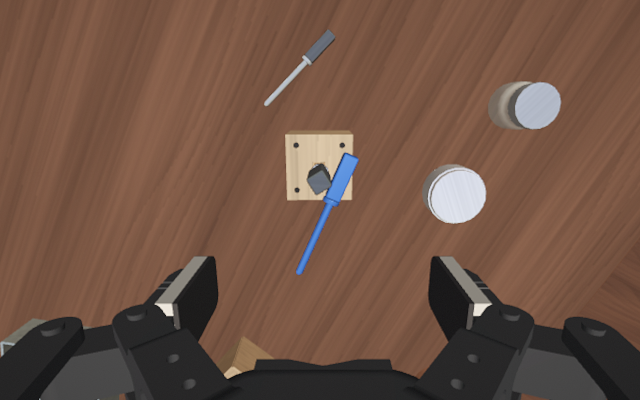

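The wrist view shows the block's top face at about (320,165) and the grip's top at (318,182). The blue pin lies across it in the image, from (350,155) to (300,272). I'll locate the blue and small pins in 3D so the fingers clear them, and get the grip's yaw.

```bash
python3 - <<'E'
from h import *
import pickle
S=pickle.load(open("s0.pkl","rb"));s=snapshot("wrist");S["wrist"]=s;save(s,"w2.png")
o=get_obs();print(o["position"].round(1),(-np.array(s["R"]).T@np.array(s["t"])).round(1),np.array(s["R"]).round(2))
def tri(*P):
    A=[ray(S[n],u,v) for n,u,v in P]
    M=sum(np.eye(3)-np.outer(d,d) for c,d in A);b=sum((np.eye(3)-np.outer(d,d))@c for c,d in A);X=np.linalg.solve(M,b)
    return X.round(1),[np.linalg.norm(np.cross(d,X-c)).round(1) for c,d in A]
print("blue head top/side",tri(("top",457,210),("side",361,260)))
print("blue tip top/side",tri(("top",432,211),("side",358,333)))
print("blue wrist",[proj(s,tri(("top",457,210),("side",361,260))[0]).round(),proj(s,tri(("top",432,211),("side",358,333))[0]).round()])
print("small head/tip",tri(("top",388,268),("side",265,250)),tri(("top",380,263),("side",269,300)))
for X in((532,-199,60),(532,-199,154),(532,-199,104),tuple(o["position"])):print(X,proj(s,X).round(1))
c=s["image"][120:220,270:370];save({"image":cv2.resize(c,(600,600),interpolation=cv2.INTER_CUBIC)},"w2c.png")
E
```

```text
[ 536.3 -202.7  288.5] [ 506.4 -144.9  429.3] [[ 0.89  0.45 -0.  ]
 [ 0.44 -0.86  0.27]
 [ 0.12 -0.24 -0.96]]
blue head top/side (array([ 557.5, -299.4,  145.7]), [np.float64(3.0), np.float64(3.0)])
blue tip top/side (array([ 559. , -296.5,   -1.1]), [np.float64(2.6), np.float64(2.6)])
blue wrist [array([297., 291.]), array([307., 231.])]
small head/tip (array([ 445.3, -179. ,  103.8]), [np.float64(0.5), np.float64(0.5)]) (array([ 443.2, -180.4,   -1.3]), [np.float64(0.3), np.float64(0.3)])
(532, -199, 60) [322.7 161.9]
(532, -199, 154) [322.2 181.1]
(532, -199, 104) [322.5 169.6]
(np.float64(536.2941316433356), np.float64(-202.71681023395752), np.float64(288.4541616875661)) [325.5 259.6]
```

View pics/w2c.png

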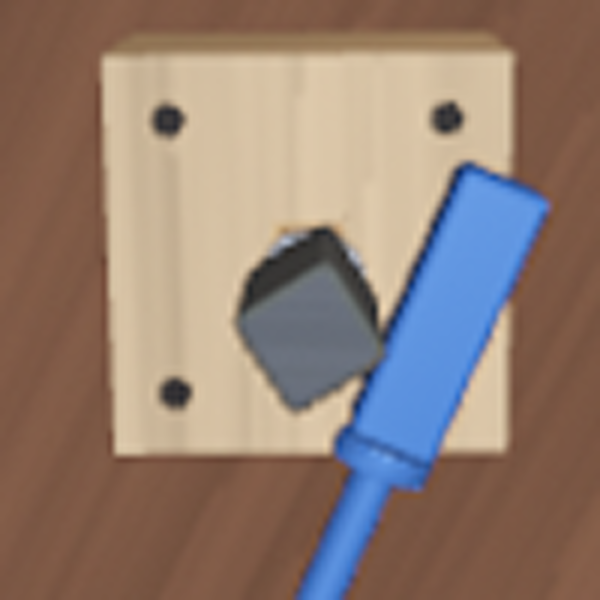

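The blue and small pins were standing free at the start and have toppled, without being touched. The grip's top is a square at crop (310,335), turned about 30° to the block. Blue seems to lean next to it, so I'll check where everything is now.

```bash
python3 - <<'E'
from h import *
import pickle
S={n:snapshot(n) for n in("top","side","wrist")};pickle.dump(S,open("s1.pkl","wb"))
a=cv2.resize(S["top"]["image"][170:290,340:480],(400,343),interpolation=cv2.INTER_CUBIC)
b=cv2.resize(S["side"]["image"][195:355,230:417],(400,343),interpolation=cv2.INTER_CUBIC)
save({"image":np.hstack([a,b])},"s1.png")
E
```

```text
(no output)
```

View pics/s1.png

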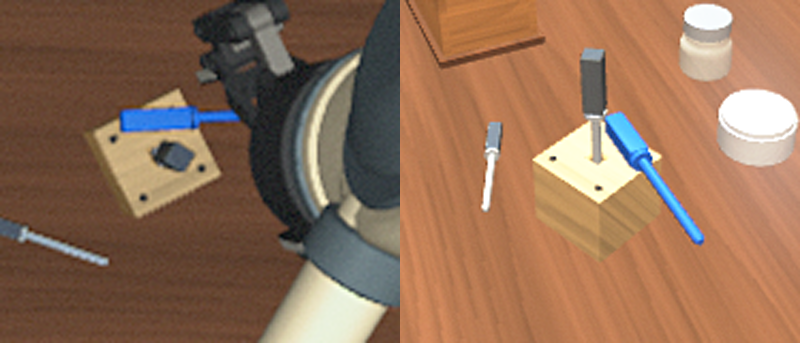

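```bash
python3 - <<'E'
from h import *
import pickle
S=pickle.load(open("s1.pkl","rb"));s=S["wrist"]
def tri(*P):
    A=[ray(S[n],u,v) for n,u,v in P]
    M=sum(np.eye(3)-np.outer(d,d) for c,d in A);b=sum((np.eye(3)-np.outer(d,d))@c for c,d in A);X=np.linalg.solve(M,b)
    return X.round(1),[np.linalg.norm(np.cross(d,X-c)).round(1) for c,d in A]
print(tri(("top",382,212),("side",332,250),("wrist",354,151)), tri(("top",410,211),("side",341,269),("wrist",332,199)))
C=np.array([onz(s,270+x/6,120+y/6,154) for x,y in((326,260),(382,352),(297,411),(237,322))]);print(C.round(1),C.mean(0).round(1))
for i in range(4):
    e=C[(i+1)%4]-C[i];print(np.linalg.norm(e).round(1),np.degrees(np.arctan2(e[1],e[0])).round(1))
o=get_obs();R=o["ee_rot"];print(o["position"].round(1),np.degrees(np.arctan2(R[1,1],R[0,1])))
E
```

```text
(array([ 556.7, -170.2,   66.8]), [np.float64(2.8), np.float64(3.7), np.float64(5.0)]) (array([ 557.1, -225.3,   69.9]), [np.float64(5.4), np.float64(1.7), np.float64(4.5)])
[[ 525.7 -178.8  154. ]
 [ 537.9 -186.3  154. ]
 [ 531.6 -198.6  154. ]
 [ 519.1 -191.5  154. ]] [ 528.6 -188.8  154. ]
14.3 -31.6
13.8 -117.4
14.3 150.4
14.3 62.3
[ 535.6 -198.1  290.6] 27.32643407582575
```

Emit:
servo_tool --moves '[[[0,0,0.114,-4,-1,-25,85],[0,0,0.114,0,0,-25,85],[0,0,0.114,0,0,-15,85],[0,0,0.114,0,0,-10,85],[0,0,0.114,0,0,0,85]]]'

```text
clock: 2.85
position: [531.2, -197.4, 215.6]
ee_rot: [[-0.869, 0.495, -0.001], [0.495, 0.869, 0.001], [0.001, 0.0, -1.0]]
ft_force: [-0.1, -0.1, 0.2]
grip_width: 0.996
finger_force: 0.0
```

Emit:
servo_tool --moves '[[[0,0,0,0,0,0,85],[0,0,0,0,0,0,85],[0,0,0,0,0,0,85],[0,0,0,0,0,0,85],[0,0,0,0,0,0,85]]]'

```text
clock: 3.48
position: [531.8, -199.3, 216.3]
ee_rot: [[-0.866, 0.5, 0.0], [0.5, 0.866, 0.0], [-0.0, 0.0, -1.0]]
ft_force: [-0.3, 0.3, -0.5]
grip_width: 0.998
finger_force: 0.0
```

```bash
python3 - <<'E'
from h import *
s=snapshot("wrist");o=get_obs();print(o["clock"],o["position"].round(1),o["ee_rot"].round(3).tolist())
p=proj(s,(532,-199,154));print(p.round(1))
x,y=int(p[0])-60,int(p[1])-60
c=s["image"][y:y+120,x:x+120]
g=cv2.cvtColor(c,cv2.COLOR_RGB2HSV)
# dark-ish grey top face: low saturation
m=((g[...,1]<70)&(g[...,2]>60)&(g[...,2]<150)).astype(np.uint8)
m=cv2.morphologyEx(m,cv2.MORPH_OPEN,np.ones((3,3)))
n,l,st,ce=cv2.connectedComponentsWithStats(m)
for i in range(1,n):
    if st[i][4]>60:
        r=cv2.minAreaRect(np.argwhere(l==i)[:,::-1].astype(np.float32));B=np.array([onz(s,q[0]+x,q[1]+y,154) for q in cv2.boxPoints(r)])
        e=B[1]-B[0];print(st[i],B.mean(0).round(1),[np.linalg.norm(B[j]-B[j-1]).round(1) for j in(1,2)],np.degrees(np.arctan2(e[1],e[0])).round(1))
save({"image":cv2.resize(c,(600,600),interpolation=cv2.INTER_CUBIC)},"w3.png")
E
```

```text
3.525 [ 531.8 -199.3  216.3] [[-0.866, 0.5, 0.0], [0.5, 0.866, 0.0], [0.0, 0.0, -1.0]]
[323.7 220.6]
[ 50  41  26  25 636] [ 528.5 -195.7  154. ] [np.float64(14.8), np.float64(15.0)] 59.9
```

View pics/w3.png

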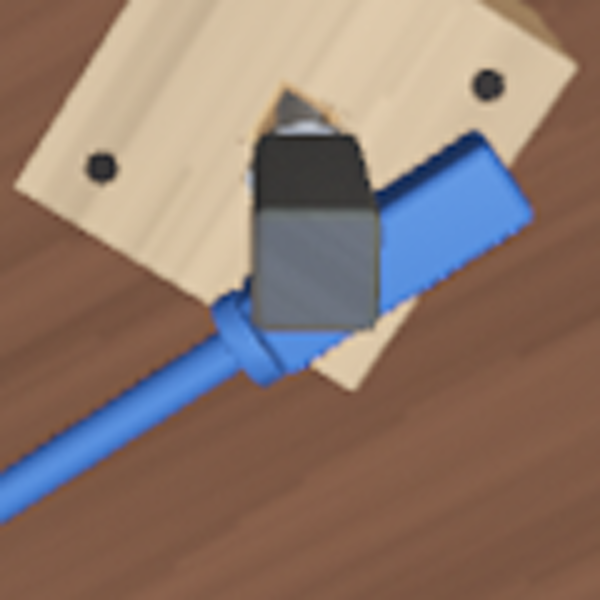

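The close view shows the grip's top face at crop (316,268), aligned with the tool at 60°. The wrist and top cameras agree within 4 mm, so I take the average, (530,-197.5). The blue pin lies well below the grasp height.

Emit:
servo_tool --moves '[[[0,0,0,-1,1,-30,85],[0,0,0,-1,1,-30,85],[0,0,0,0,0,-25,85],[0,0,0,0,0,-13,85],[0,0,0,0,0,-6,85]]]'

```text
clock: 4.15
position: [529.7, -197.2, 111.8]
ee_rot: [[-0.866, 0.5, -0.0], [0.5, 0.866, 0.0], [0.001, -0.0, -1.0]]
ft_force: [-0.1, -0.1, 0.7]
grip_width: 0.996
finger_force: 0.0
```

Emit:
servo_tool --moves '[[[0,0,0,0,0,0,40],[0,0,0,0,0,0,25],[0,0,0,0,0,0,20],[0,0,0,0,0,0,18],[0,0,0,0,0,0,17]]]' --squeeze 25

```text
clock: 4.78
position: [529.8, -197.3, 112.5]
ee_rot: [[-0.866, 0.5, 0.0], [0.5, 0.866, -0.0], [-0.0, 0.0, -1.0]]
ft_force: [0.3, 0.2, 1.2]
grip_width: 0.2
finger_force: 0.0
```

Emit:
servo_tool --moves '[[[0,0,0,0,0,0,14],[0,0,0,0,0,0,12],[0,0,0,0,0,0,12],[0,0,0,0,0,0,12],[0,0,0,0,0,0,12]]]' --squeeze 60

```text
clock: 5.4
position: [529.7, -197.6, 112.5]
ee_rot: [[-0.866, 0.5, -0.0], [0.5, 0.866, -0.001], [-0.0, -0.001, -1.0]]
ft_force: [-2.4, -3.3, 3.6]
grip_width: 0.176
finger_force: 58.6
```

Emit:
servo_tool --moves '[[[0,0,0,-0.4,-0.6,10,12],[0,0,0,0,0,30,12],[0,0,0,0,0,40,12],[0,0,0,0,0,40,12],[0,0,0,0,0,30,12]]]'

```text
clock: 6.02
position: [529.9, -196.7, 264.6]
ee_rot: [[-0.867, 0.499, 0.002], [0.499, 0.867, 0.002], [-0.001, 0.003, -1.0]]
ft_force: [-0.4, -0.1, -1.4]
grip_width: 0.183
finger_force: 59.0
```

```bash
python3 - <<'E'
from h import *
import pickle
o=get_obs();print(o["clock"],o["position"].round(1),o["ft_force"].round(1),o["grip_width"])
S=pickle.load(open("s0.pkl","rb"));T=S["top"];im=T["image"]
hsv=cv2.cvtColor(im,cv2.COLOR_RGB2HSV)
# clock outline: edges of the top face, via fitted lines from rails' bright brass
m=((hsv[...,0]>=20)&(hsv[...,0]<=34)&(hsv[...,1]>140)&(hsv[...,2]>200)).astype(np.uint8)
m[:222]=0;m[262:]=0;m[:,:150]=0;m[:,275:]=0
p=np.argwhere(m)[:,::-1].astype(float)
W=np.array([onz(T,u,v,103)[:2] for u,v in p]); print(len(W))
best=max(np.arange(-12,12,.25),key=lambda a:np.ptp(np.histogram(W@[np.cos(np.radians(a)),np.sin(np.radians(a))],bins=np.arange(440,560,1))[0].astype(float)**2) if 0 else (np.histogram(W@[np.cos(np.radians(a)),np.sin(np.radians(a))],bins=np.arange(400,620,1))[0].astype(float)**2).sum())
print("yaw",best); a=np.radians(best);X=np.array([np.cos(a),np.sin(a)]);Y=np.array([-np.sin(a),np.cos(a)])
print("y range",np.percentile(W@Y,[0,1,99,100]).round(1)); h,e=np.histogram(W@X,bins=np.arange(440,580,3));print([(int(b),int(c)) for b,c in zip(e,h) if c>15])
c=onz(T,221,238.2,114)[:2];print("bush",c, c@X,c@Y)
E
```

```text
6.025 [ 529.9 -196.7  264.6] [-0.4 -0.1 -1.4] 0.18337102547303766
1873
yaw 0.75
y range [ 56.7  62.9 272.7 278.6]
[(467, 26), (470, 91), (473, 50), (476, 95), (479, 60), (482, 124), (485, 50), (488, 112), (491, 114), (494, 57), (497, 114), (500, 57), (503, 113), (506, 57), (509, 113), (512, 61), (515, 158), (518, 88), (521, 138), (524, 47), (527, 92), (530, 30)]
bush [500.06895402 146.97802614] 501.9499948200486 140.41973381031622
```

Emit:
servo_tool --moves '[[[0,0,0.061,-3,34.5,0,12],[0,0,0.061,-3,34.5,0,12],[0,0,0.061,-3,34.5,0,12],[0,0,0.061,-3,34.5,0,12],[0,0,0.061,-3,34.5,0,12]]]'

```text
clock: 6.65
position: [514.1, -23.0, 262.4]
ee_rot: [[-0.977, 0.214, -0.0], [0.214, 0.977, 0.002], [0.001, 0.002, -1.0]]
ft_force: [-0.3, -0.6, -1.4]
grip_width: 0.176
finger_force: 59.0
```

Emit:
servo_tool --moves '[[[0,0,0.061,-3,34.5,0,12],[0,0,0.061,-3,34.5,0,12],[0,0,0.061,-3,34.5,-5,12],[0,0,0.061,-3,34.5,-10,12],[0,0,0.061,-3,34.5,-10,12]]]'

```text
clock: 7.28
position: [498.7, 149.4, 237.3]
ee_rot: [[-0.996, -0.09, -0.001], [-0.09, 0.996, 0.002], [0.0, 0.002, -1.0]]
ft_force: [1.0, 1.0, -1.6]
grip_width: 0.176
finger_force: 59.0
```

Emit:
servo_tool --moves '[[[0,0,0,0,0,0,12],[0,0,0,0,0,0,12],[0,0,0,0,0,0,12],[0,0,0,0,0,0,12],[0,0,0,0,0,0,12]]]'

```text
clock: 7.9
position: [499.5, 146.7, 237.5]
ee_rot: [[-0.996, -0.085, 0.0], [-0.085, 0.996, 0.0], [-0.0, 0.0, -1.0]]
ft_force: [-0.5, -0.1, -1.3]
grip_width: 0.183
finger_force: 59.2
```

```bash
python3 - <<'E'
from h import *
import pickle
o=get_obs();P=o["position"];R=o["ee_rot"];print(o["clock"],P.round(1),R.round(3).tolist(),o["ft_force"].round(1),np.degrees(np.arctan2(R[1,1],R[0,1])))
S={n:snapshot(n) for n in("wrist","side")};pickle.dump(S,open("s2.pkl","wb"))
tip=P-[0,0,102.5]
ims=[]
for n,h in(("wrist",100),("side",45)):
    p=proj(S[n],tip);q=proj(S[n],(500,147,114));print(n,p.round(1),q.round(1))
    x,y=int((p[0]+q[0])/2)-h,int((p[1]+q[1])/2)-h;x=max(0,min(x,640-2*h));y=max(0,min(y,400-2*h));print(x,y,400/(2*h))
    ims.append(cv2.resize(S[n]["image"][y:y+2*h,x:x+2*h],(400,400),interpolation=cv2.INTER_CUBIC))
save({"image":np.hstack(ims)},"s2.png")
E
```

```text
7.9 [499.5 146.7 237.5] [[-0.996, -0.085, 0.0], [-0.085, 0.996, 0.0], [-0.0, 0.0, -1.0]] [-0.5 -0.1 -1.3] 94.88557328730694
wrist [322.4 202.3] [322.8 195.6]
222 98 2.0
side [255.6 146.9] [256.7 155.5]
211 106 4.444444444444445
```

View pics/s2.png

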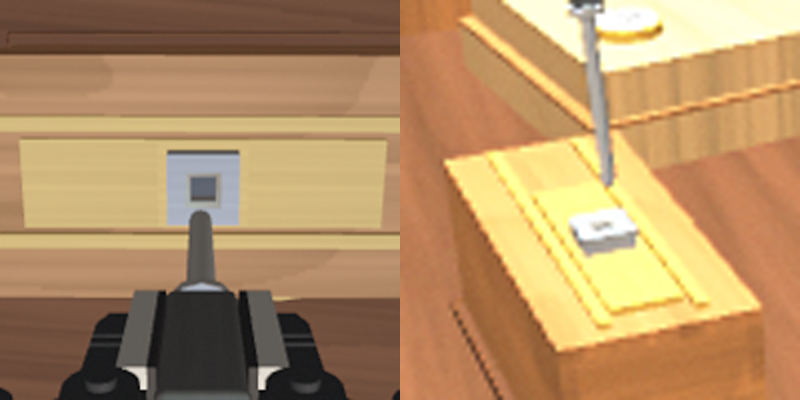

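Wrist crop: the tip is at (201,217) and the bush hole at (204,188), with the clock square to the tool. Side crop: the tip is at (608,187) and the hole at (600,226). Next I'll triangulate both.

```bash
cat >> h.py <<'E'
def tri(S,*P):
    A=[ray(S[n],u,v) for n,u,v in P]
    M=sum(np.eye(3)-np.outer(d,d) for c,d in A);b=sum((np.eye(3)-np.outer(d,d))@c for c,d in A);X=np.linalg.solve(M,b)
    return X.round(1),[np.linalg.norm(np.cross(d,X-c)).round(1) for c,d in A]
E
python3 - <<'E'
from h import *
import pickle
S=pickle.load(open("s2.pkl","rb"))
print("tip",tri(S,("wrist",322.5,205.8),("side",257.8,147.8)))
print("hole",tri(S,("wrist",324,192),("side",256,156.9)))
print("hole wrist z114",onz(S["wrist"],324,192,114).round(1),"side",onz(S["side"],256,156.9,114).round(1))
print("shank top",tri(S,("wrist",222+201/2,98+283/2),("side",211+188/4.444,106+14/4.444)))
a=proj(S["side"],(499.5,146.7,135));b=proj(S["side"],(499.5,146.7,220));print(a,b,(a-b)[0]/(a-b)[1])
# shank axis in both views
for n,(x0,x1,y0,y1) in {"side":(244,262,112,146),"wrist":(312,334,208,236)}.items():
    g=S[n]["image"][y0:y1,x0:x1].astype(int);sat=g.max(2)-g.min(2)
    m=(sat<28)&(g.max(2)<190)
    P=np.array([(y+y0,np.mean(np.nonzero(r)[0])+x0,r.sum()) for y,r in enumerate(m) if r.sum()>1]);print(n,len(P),np.median(P[:,2]),np.polyfit(P[:,0],P[:,1],1).round(4),P[[0,-1]])
a=proj(S["wrist"],(499.5,146.7,135));b=proj(S["wrist"],(499.5,146.7,220));print("wrist vertical",a,b,(a-b)[0]/(a-b)[1])
E
```

```text
tip (array([503.6, 147. , 131.9]), [np.float64(0.6), np.float64(0.6)])
hole (array([498.2, 147.7, 110.4]), [np.float64(0.2), np.float64(0.2)])
hole wrist z114 [497.1 147.7 114. ] side [497.1 140.2 114. ]
shank top (array([498.5, 146.3, 219.9]), [np.float64(4.1), np.float64(4.1)])
[255.61519029 146.92890935] [251.97654062 109.8970674 ] 0.09825732327785072
side 34 2.5 [1.332000e-01 2.381445e+02] [[112.  253.5   2. ]
 [145.  257.    3. ]]
wrist 28 13.0 [4.000000e-04 3.219269e+02] [[208. 322.  13.]
 [235. 322.  13.]]
wrist vertical [322.44465757 202.33487674] [322.20570953 250.14263543] -0.004998101606022384
```

The shank leans about 0.03 rad, with the tip towards +x. I'll turn the tool to set it upright, drop to just above the rim and measure again.

Emit:
servo_tool --moves '[[[-0.001,0.01,0,-0.5,0,-3,12],[-0.001,0.01,0,-0.5,0,-4,12],[-0.001,0.01,0,0,0,-4,12],[0,0,0,0,0,0,12],[0,0,0,0,0,0,12]]]'

```text
clock: 8.62
position: [498.4, 147.2, 226.2]
ee_rot: [[-0.996, -0.086, -0.03], [-0.086, 0.996, -0.003], [0.03, -0.0, -1.0]]
ft_force: [0.3, 0.2, -1.7]
grip_width: 0.177
finger_force: 59.1
```

```bash
python3 - <<'E'
from h import *
import pickle
o=get_obs();P=o["position"];print(o["clock"],P.round(1),o["ft_force"].round(1))
S={n:snapshot(n) for n in("wrist","side")};pickle.dump(S,open("s3.pkl","wb"))
g=S["side"]["image"][112:146,244:264].astype(int);m=((g.max(2)-g.min(2))<28)&(g.max(2)<190)
Q=np.array([(y+112,np.mean(np.nonzero(r)[0])+244) for y,r in enumerate(m) if r.sum()>1]);print(np.polyfit(Q[:,0],Q[:,1],1))
ims=[]
for n,(x,y,h) in {"wrist":(283,165,40),"side":(231,131,25)}.items():
    ims.append(cv2.resize(S[n]["image"][y:y+2*h,x:x+2*h],(400,400),interpolation=cv2.INTER_CUBIC))
save({"image":np.hstack(ims)},"s3.png")
E
```

```text
8.625 [498.4 147.2 226.2] [ 0.3  0.2 -1.7]
[1.12961548e-01 2.39327578e+02]
```

View pics/s3.png

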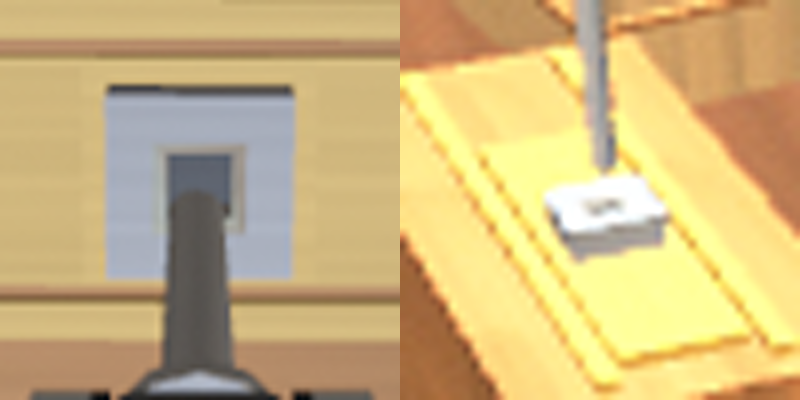

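Wrist crop: the tip end is at about (198,210) and the hole at (200,188). With the parallax of the 9 mm height gap, they line up within about 1 mm, and the side view agrees. I'll go down in small steps and watch the force.

Emit:
servo_tool --moves '[[[0,0,0,0,0,-4,12],[0,0,0,0,0,-4,12],[0,0,0,0,0,-3,12],[0,0,0,0,0,-2,12],[0,0,0,0,0,0,12]]]'

```text
clock: 9.35
position: [498.3, 147.2, 213.0]
ee_rot: [[-0.996, -0.086, -0.03], [-0.086, 0.996, -0.003], [0.03, -0.0, -1.0]]
ft_force: [-0.1, 0.2, -1.5]
grip_width: 0.179
finger_force: 59.1
```

Emit:
servo_tool --moves '[[[0,0,0,0,0,-1,12],[0,0,0,0,0,-1,12],[0,0,0,0,0,-1,12],[0,0,0,0,0,0,12],[0,0,0,0,0,0,12]]]'

```text
clock: 9.98
position: [498.4, 147.2, 210.3]
ee_rot: [[-0.996, -0.086, -0.03], [-0.086, 0.996, -0.003], [0.03, -0.0, -1.0]]
ft_force: [-1.6, -0.4, -0.9]
grip_width: 0.178
finger_force: 59.1
```

Emit:
servo_tool --moves '[[[0,0,0,-0.6,0,-1,12],[0,0,0,0,0,-2,12],[0,0,0,0,0,-2,12],[0,0,0,0,0,-2,12],[0,0,0,0,0,0,12]]]'

```text
clock: 10.6
position: [497.6, 147.1, 203.0]
ee_rot: [[-0.996, -0.086, -0.03], [-0.086, 0.996, -0.003], [0.031, -0.0, -1.0]]
ft_force: [0.6, 0.4, -0.6]
grip_width: 0.179
finger_force: 59.1
```

Emit:
servo_tool --moves '[[[0,0,0,0,0,-2,12],[0,0,0,0,0,-2,12],[0,0,0,0,0,-2,12],[0,0,0,0,0,-2,12],[0,0,0,0,0,0,12]]]'

```text
clock: 11.22
position: [497.7, 147.1, 195.0]
ee_rot: [[-0.996, -0.086, -0.03], [-0.086, 0.996, -0.003], [0.031, -0.0, -1.0]]
ft_force: [-0.6, 0.4, -1.7]
grip_width: 0.178
finger_force: 59.1
```

Emit:
servo_tool --moves '[[[0,0,0,0,0,-4,12],[0,0,0,0,0,-4,12],[0,0,0,0,0,-4,12],[0,0,0,0,0,-3,12],[0,0,0,0,0,0,12]]]'

```text
clock: 11.85
position: [497.6, 147.1, 179.9]
ee_rot: [[-0.996, -0.086, -0.031], [-0.086, 0.996, -0.003], [0.031, -0.001, -1.0]]
ft_force: [0.5, -0.6, -1.8]
grip_width: 0.181
finger_force: 59.1
```

Emit:
servo_tool --moves '[[[0,0,0,0,0,-4,12],[0,0,0,0,0,-4,12],[0,0,0,0,0,-3,12],[0,0,0,0,0,-3,12],[0,0,0,0,0,0,12]]]'

```text
clock: 12.48
position: [497.6, 147.1, 165.9]
ee_rot: [[-0.996, -0.086, -0.031], [-0.086, 0.996, -0.003], [0.031, -0.0, -1.0]]
ft_force: [0.4, 0.4, -1.6]
grip_width: 0.176
finger_force: 59.1
```

Emit:
servo_tool --moves '[[[0,0,0,0,0,-1,12],[0,0,0,0,0,-1,12],[0,0,0,0,0,-1,12],[0,0,0,0,0,0,12],[0,0,0,0,0,0,12]]]'

```text
clock: 13.1
position: [497.8, 147.2, 163.3]
ee_rot: [[-0.996, -0.086, -0.03], [-0.086, 0.996, -0.003], [0.03, -0.0, -1.0]]
ft_force: [-0.2, -0.5, -1.5]
grip_width: 0.177
finger_force: 59.1
```

Emit:
servo_tool --moves '[[[0,0,0,0,0,-1,12],[0,0,0,0,0,-1,12],[0,0,0,0,0,-1,12],[0,0,0,0,0,0,12],[0,0,0,0,0,0,12]]]'

```text
clock: 13.72
position: [497.8, 147.2, 160.6]
ee_rot: [[-0.996, -0.086, -0.03], [-0.086, 0.996, -0.003], [0.03, -0.0, -1.0]]
ft_force: [-0.3, -0.2, 1.2]
grip_width: 0.175
finger_force: 59.2
```

Emit:
servo_tool --moves '[[[0,0,0,0,0,-1,12],[0,0,0,0,0,-1,12],[0,0,0,0,0,0,12],[0,0,0,0,0,0,12],[0,0,0,0,0,0,12]]]'

```text
clock: 14.35
position: [497.8, 147.2, 158.4]
ee_rot: [[-0.996, -0.086, -0.03], [-0.086, 0.996, -0.003], [0.03, -0.0, -1.0]]
ft_force: [0.4, 0.2, 3.2]
grip_width: 0.18
finger_force: 59.4
```

Contact was felt at TCP z of about 161, with about 4.8 N now on the bar. Next I slide along clock +y, direction (-0.086,0.996).

Emit:
servo_tool --moves '[[[0,0,0,-0.09,1,0,12],[0,0,0,-0.17,2,0,12],[0,0,0,-0.17,2,0,12],[0,0,0,-0.09,1,0,12],[0,0,0,-0.09,1,0,12]]]'

```text
clock: 14.98
position: [497.2, 154.1, 158.3]
ee_rot: [[-0.996, -0.086, -0.03], [-0.086, 0.996, -0.003], [0.03, -0.001, -1.0]]
ft_force: [0.8, -3.4, 3.7]
grip_width: 0.179
finger_force: 59.6
```

Emit:
servo_tool --moves '[[[0,0,0,-0.09,1,0,12],[0,0,0,-0.09,1,0,12],[0,0,0,-0.09,1,0,12],[0,0,0,0,0,0,12],[0,0,0,0,0,0,12]]]'

```text
clock: 15.6
position: [496.9, 157.3, 158.3]
ee_rot: [[-0.996, -0.086, -0.03], [-0.086, 0.996, -0.003], [0.03, -0.0, -1.0]]
ft_force: [0.2, -3.2, 2.4]
grip_width: 0.181
finger_force: 59.8
```

Emit:
servo_tool --moves '[[[0,0,0,-0.09,1,0,12],[0,0,0,-0.09,1,0,12],[0,0,0,-0.09,1,0,12],[0,0,0,0,0,0,12],[0,0,0,0,0,0,12]]]'

```text
clock: 16.23
position: [496.6, 160.3, 158.3]
ee_rot: [[-0.996, -0.086, -0.03], [-0.086, 0.996, -0.003], [0.03, -0.0, -1.0]]
ft_force: [0.5, -2.6, 3.5]
grip_width: 0.174
finger_force: 59.8
```

Emit:
servo_tool --moves '[[[0,0,0,-0.09,1,0,12],[0,0,0,-0.09,1,0,12],[0,0,0,-0.09,1,0,12],[0,0,0,0,0,0,12],[0,0,0,0,0,0,12]]]'

```text
clock: 16.85
position: [496.3, 163.3, 158.2]
ee_rot: [[-0.996, -0.086, -0.03], [-0.086, 0.996, -0.003], [0.03, -0.0, -1.0]]
ft_force: [0.3, -2.9, 3.4]
grip_width: 0.176
finger_force: 59.8
```

Emit:
servo_tool --moves '[[[0,0,0,-0.09,1,0,12],[0,0,0,-0.09,1,0,12],[0,0,0,-0.09,1,0,12],[0,0,0,0,0,0,12],[0,0,0,0,0,0,12]]]'

```text
clock: 17.48
position: [496.1, 166.3, 158.3]
ee_rot: [[-0.996, -0.086, -0.03], [-0.086, 0.996, -0.003], [0.03, -0.0, -1.0]]
ft_force: [-0.4, -1.8, 3.2]
grip_width: 0.181
finger_force: 59.8
```

Emit:
servo_tool --moves '[[[0,0,0,-0.09,1,0,12],[0,0,0,-0.09,1,0,12],[0,0,0,-0.09,1,0,12],[0,0,0,0,0,0,12],[0,0,0,0,0,0,12]]]'

```text
clock: 18.1
position: [495.8, 169.3, 158.3]
ee_rot: [[-0.996, -0.086, -0.03], [-0.086, 0.996, -0.003], [0.03, -0.0, -1.0]]
ft_force: [-0.1, -2.0, 3.7]
grip_width: 0.18
finger_force: 59.8
```

Emit:
servo_tool --moves '[[[0,0,0,-0.09,1,0,12],[0,0,0,-0.09,1,0,12],[0,0,0,-0.09,1,0,12],[0,0,0,0,0,0,12],[0,0,0,0,0,0,12]]]'

```text
clock: 18.73
position: [495.5, 172.3, 158.3]
ee_rot: [[-0.996, -0.086, -0.03], [-0.086, 0.996, -0.003], [0.03, -0.0, -1.0]]
ft_force: [0.2, -3.2, 3.1]
grip_width: 0.182
finger_force: 59.8
```

Emit:
servo_tool --moves '[[[0,0,0,-0.09,1,0,12],[0,0,0,-0.09,1,0,12],[0,0,0,-0.09,1,0,12],[0,0,0,0,0,0,12],[0,0,0,0,0,0,12]]]'

```text
clock: 19.35
position: [495.2, 175.3, 158.3]
ee_rot: [[-0.996, -0.086, -0.03], [-0.086, 0.996, -0.003], [0.03, -0.0, -1.0]]
ft_force: [0.8, -1.2, 3.4]
grip_width: 0.175
finger_force: 59.8
```

Emit:
servo_tool --moves '[[[0,0,0,-0.09,1,0,12],[0,0,0,-0.09,1,0,12],[0,0,0,-0.09,1,0,12],[0,0,0,0,0,0,12],[0,0,0,0,0,0,12]]]'

```text
clock: 19.98
position: [495.0, 178.3, 158.3]
ee_rot: [[-0.996, -0.086, -0.03], [-0.086, 0.996, -0.003], [0.03, -0.0, -1.0]]
ft_force: [0.3, -2.4, 3.1]
grip_width: 0.177
finger_force: 59.8
```

Emit:
servo_tool --moves '[[[0,0,0,-0.09,1,0,12],[0,0,0,-0.09,1,0,12],[0,0,0,-0.09,1,0,12],[0,0,0,0,0,0,12],[0,0,0,0,0,0,12]]]'

```text
clock: 20.6
position: [494.7, 181.3, 158.3]
ee_rot: [[-0.996, -0.086, -0.03], [-0.086, 0.996, -0.003], [0.03, -0.0, -1.0]]
ft_force: [0.4, -2.6, 2.8]
grip_width: 0.176
finger_force: 59.8
```

Emit:
servo_tool --moves '[[[0,0,0,-0.09,1,0,12],[0,0,0,-0.09,1,0,12],[0,0,0,-0.09,1,0,12],[0,0,0,0,0,0,12],[0,0,0,0,0,0,12]]]'

```text
clock: 21.22
position: [494.4, 184.3, 158.2]
ee_rot: [[-0.996, -0.086, -0.03], [-0.086, 0.996, -0.003], [0.03, -0.0, -1.0]]
ft_force: [0.7, -2.7, 3.0]
grip_width: 0.177
finger_force: 59.8
```

Emit:
servo_tool --moves '[[[0,0,0,-0.09,1,0,12],[0,0,0,-0.09,1,0,12],[0,0,0,-0.09,1,0,12],[0,0,0,0,0,0,12],[0,0,0,0,0,0,12]]]'

```text
clock: 21.85
position: [493.8, 188.0, 157.7]
ee_rot: [[-0.996, -0.087, -0.031], [-0.087, 0.996, -0.002], [0.031, 0.001, -1.0]]
ft_force: [0.6, 1.0, 1.0]
grip_width: 0.177
finger_force: 59.3
```

Emit:
servo_tool --moves '[[[0,0,0,0,0,0,12],[0,0,0,0,0,0,12],[0,0,0,0,0,0,12],[0,0,0,0,0,0,12],[0,0,0,0,0,0,12]]]'

```text
clock: 22.48
position: [494.0, 187.4, 158.1]
ee_rot: [[-0.996, -0.086, -0.03], [-0.086, 0.996, -0.003], [0.031, 0.0, -1.0]]
ft_force: [-0.7, 2.9, -1.9]
grip_width: 0.179
finger_force: 59.0
```

The upward push is gone (fz back to the free weight), so the hole is found. I'll centre a little towards +y, then push down gently.

Emit:
servo_tool --moves '[[[0,0,0,-0.09,1,0,12],[0,0,0,0,0.5,0,12],[0,0,0,0,0,-1,12],[0,0,0,0,0,-2,12],[0,0,0,0,0,0,12]]]'

```text
clock: 23.1
position: [494.2, 188.6, 155.2]
ee_rot: [[-0.996, -0.086, -0.03], [-0.086, 0.996, -0.003], [0.03, -0.0, -1.0]]
ft_force: [0.4, 2.2, -1.1]
grip_width: 0.179
finger_force: 59.3
```

Emit:
servo_tool --moves '[[[0,0,0,0,0,-1,12],[0,0,0,0,0,-2,12],[0,0,0,0,0,-2,12],[0,0,0,0,0,0,12],[0,0,0,0,0,0,12]]]'

```text
clock: 23.72
position: [494.0, 188.7, 149.9]
ee_rot: [[-0.996, -0.086, -0.031], [-0.086, 0.996, -0.003], [0.031, -0.0, -1.0]]
ft_force: [0.9, 1.8, -2.0]
grip_width: 0.177
finger_force: 59.0
```

Emit:
servo_tool --moves '[[[0,0,0,0,0.4,-3,12],[0,0,0,0,0,-3,12],[0,0,0,0,0,-3,12],[0,0,0,0,0,-2,12],[0,0,0,0,0,0,12]]]'

```text
clock: 24.35
position: [494.0, 188.9, 138.9]
ee_rot: [[-0.996, -0.086, -0.031], [-0.086, 0.996, -0.003], [0.031, -0.001, -1.0]]
ft_force: [-0.4, -0.5, -0.8]
grip_width: 0.179
finger_force: 59.0
```

Emit:
servo_tool --moves '[[[0,0,0,0,0,-2,12],[0,0,0,0,0,-2,12],[0,0,0,0,0,-1.5,12],[0,0,0,0,0,-1,12],[0,0,0,0,0,0,12]]]'

```text
clock: 24.98
position: [494.0, 189.0, 132.6]
ee_rot: [[-0.996, -0.086, -0.03], [-0.086, 0.996, -0.003], [0.03, -0.0, -1.0]]
ft_force: [0.4, -0.3, -1.4]
grip_width: 0.173
finger_force: 59.0
```

Emit:
servo_tool --moves '[[[0,0,0,0,0,-1,12],[0,0,0,0,0,-1,12],[0,0,0,0,0,-1,12],[0,0,0,0,0,0,12],[0,0,0,0,0,0,12]]]'

```text
clock: 25.6
position: [494.0, 189.1, 129.7]
ee_rot: [[-0.996, -0.086, -0.03], [-0.086, 0.996, -0.003], [0.03, -0.0, -1.0]]
ft_force: [0.2, -0.7, -0.6]
grip_width: 0.179
finger_force: 59.0
```

Emit:
servo_tool --moves '[[[0,0,0,0,0,-0.7,12],[0,0,0,0,0,-0.7,12],[0,0,0,0,0,0,12],[0,0,0,0,0,0,12],[0,0,0,0,0,0,12]]]'

```text
clock: 26.22
position: [494.1, 189.1, 128.3]
ee_rot: [[-0.996, -0.086, -0.03], [-0.086, 0.996, -0.003], [0.03, -0.0, -1.0]]
ft_force: [0.5, -1.4, -1.2]
grip_width: 0.178
finger_force: 59.0
```

Emit:
servo_tool --moves '[[[0,0,0,0,0,-0.7,12],[0,0,0,0,0,-0.7,12],[0,0,0,0,0,-0.6,12],[0,0,0,0,0,0,12],[0,0,0,0,0,0,12]]]'

```text
clock: 26.85
position: [494.2, 189.1, 126.7]
ee_rot: [[-0.996, -0.086, -0.03], [-0.086, 0.996, -0.003], [0.03, -0.0, -1.0]]
ft_force: [-0.9, -0.9, 3.0]
grip_width: 0.178
finger_force: 59.4
```

The collar is down on the bush, at about 4.4 N. I'll ease up slightly and release.

Emit:
servo_tool --moves '[[[0,0,0,0,0,0.7,12],[0,0,0,0,0,0,12],[0,0,0,0,0,0,17],[0,0,0,0,0,0,22],[0,0,0,0,0,0,30]]]'

```text
clock: 27.48
position: [494.0, 189.0, 126.7]
ee_rot: [[-0.996, -0.086, -0.03], [-0.086, 0.996, -0.003], [0.031, -0.001, -1.0]]
ft_force: [0.2, -0.0, 0.3]
grip_width: 0.354
finger_force: 0.0
```

Emit:
servo_tool --moves '[[[0,0,0,0,0,0,60],[0,0,0,0,0,0,60],[0,0,0,0,0,0,60],[0,0,0,0,0,0,60],[0,0,0,0,0,0,60]]]'

```text
clock: 28.1
position: [494.1, 189.1, 127.1]
ee_rot: [[-0.996, -0.086, -0.03], [-0.086, 0.996, -0.003], [0.03, -0.0, -1.0]]
ft_force: [-0.3, 0.1, -0.1]
grip_width: 0.701
finger_force: 0.0
```

Emit:
servo_tool --moves '[[[0,0,0,0,0,10,60],[0,0,0,0,0,20,60],[0,0,0,0,0,25,60],[0,0,0,0,0,25,60],[0,0,0,0,0,20,60]]]'

```text
clock: 28.72
position: [494.5, 189.2, 230.4]
ee_rot: [[-0.996, -0.086, -0.027], [-0.086, 0.996, -0.002], [0.027, 0.0, -1.0]]
ft_force: [0.9, 0.1, -0.0]
grip_width: 0.702
finger_force: 0.0
```

Emit:
servo_tool --moves '[[[0,0,0,0,0,20,60],[0,0,0,0,0,10,60],[0,0,0,0,0,0,60],[0,0,0,0,0,0,60],[0,0,0,0,0,0,60]]]'

```text
clock: 29.35
position: [493.8, 189.0, 256.1]
ee_rot: [[-0.996, -0.086, -0.032], [-0.086, 0.996, -0.003], [0.032, -0.001, -0.999]]
ft_force: [0.2, 0.0, -0.3]
grip_width: 0.702
finger_force: 0.0
```

```bash
python3 - <<'E'
from h import *
S={n:snapshot(n) for n in("side","wrist")}
ims=[cv2.resize(S["side"]["image"][95:215,195:315],(400,400),interpolation=cv2.INTER_CUBIC),cv2.resize(S["wrist"]["image"][100:300,220:420],(400,400),interpolation=cv2.INTER_CUBIC)]
save({"image":np.hstack(ims)},"end.png");o=get_obs();print(o["clock"],o["position"].round(1),o["finger_force"])
E
```

```text
29.45 [493.9 189.  256.3] 0.0
```

View pics/end.png

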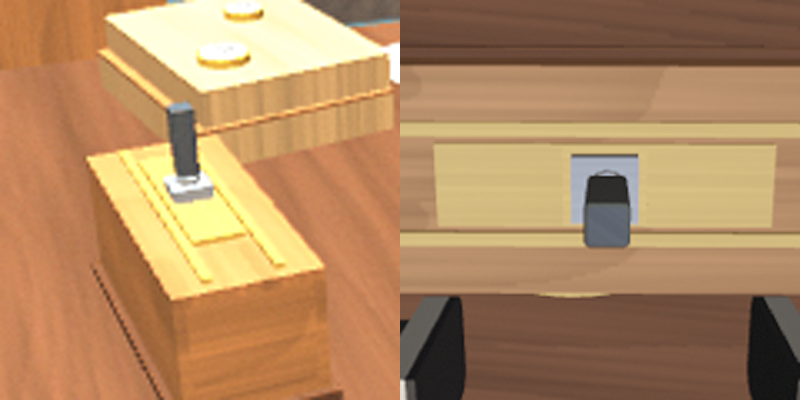

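The pin stands upright with its collar on the bush: side crop (180,150), wrist crop (607,190). The gripper is clear, so I'm handing in.

```bash
python3 -c "
from bench import sign_off
print(sign_off())"
```

```text
the job is handed in; nothing more can be done
None
```

The lock pin is fully home in the clock, standing with its collar on the guide and let go, and the job is handed in at about 29.5 s; the sign-off returned no verdict.

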